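Cut off the mitad and hold the contact thermometer on the yellow mark

ROBOT

A 6-joint arm with a two-finger parallel gripper is mounted at the origin on the work surface. World frame = base frame: x ahead of the robot, y to its left, z up, the work surface at z = 0. Lengths are in m, angles in rad, forces in N, time in s.
With the tool pointing down it reaches from about 0.35 to 0.95 m from the base axis. Payload 17.4 kg.
Tool frame: the origin (TCP) lies midway between the tips of the shut fingers; the grasp point (between the pads) lies ctrl.grasp_offset behind it (ctrl.grasp_offset is the distance from the TCP to the grasp point, in m); z points along the fingers, y is the line along which they close (so a half turn about z gives the same grasp; the last joint's range is limited). The gripper opens to 93 mm and grips with 3 to 60 N. Pads are 15 mm wide; open, the fingers measure 128 mm over their backs; the gripper's body (75 mm by 188 mm) begins 65 mm behind the grasp point.
Start: joints at [-0.038, 0.116, 1.442, -0, 1.584, -0.038], TCP at [0.675, -0, 0.219] pointing down, gripper open.
Joint ranges: [-2.83, 2.83], [-0.83, 2.19], [0.07, 2.5], [-1.14, 4.28], [0.01, 3], [-2.97, 2.97]. Speed limits (rad/s): [1.89, 1.89, 2.22, 3.14, 3.14, 3.14].

INTERFACE

Orientations are given as a 3x3 rotation matrix whose columns are the frame's x, y, z axes.
In Python, from rig import ctrl, vision, finder gives the robot as it stands.
- The arm moves only by the tool jog_arm, never from a script. Its argument "moves" is a list of rows, each a list of 5 numbers: the opening, from 0 (shut) to 1 (fully open), then the shift along the tool's x, y, z in m, then the turn about the tool's z in rad. A call has 1 to 10 rows; each row is the pose to reach, as a shift and turn from the pose commanded when the call began, along the tool's axes at that moment; what a row does not reach only later rows make up. A row lasts 1/10 s, in which the tool goes at most 50 mm and 8.59 degrees, less where a joint would pass 70% of its speed; a pose out of reach is approached as far as the arm can. A call with a gripper value outside its range is refused whole. The fingers move at their own pace and stop on an object; the grip force is fixed at half the most. Time passes only in rows, so rows that repeat a pose let the fingers close. It gives the time, the measured TCP pose, the force, the opening and the grip force at its end, in the units of the state.
- ctrl.get_state(): the state, without advancing time (a new reading comes with each control period).
- vision.grab_frame(name): name is "scene" or "side" or "wrist"; returns (picture, depth): 420x560x3 uint8, red, green, blue; 420x560 float32, m along the optical axis (not along the pixel's ray), 0 where there is no reading.
- vision.get_calibration(name): a dict with "intrinsics" (3x3 intrinsics, pixels), "dist" ([k1, k2, p1, p2, k3] as OpenCV has them; the pictures are not rectified), "R" (3x3) and "t" (3): a world point X has camera coordinates R X + t. Camera axes: x right, y down, z forward; pixel columns grow to the right and rows downward; lengths in m; the calibration is good to about 2 mm. A picture is of the moment at which its call begins: read the wrist's pose just before it. get_calibration takes no time and is no camera call; for the wrist camera it gives the pose at the moment of the call.
- ctrl.job_done(): hands the job in; it is judged then, once.
Trained networks look in the newest picture that a camera, given by its name, has taken for a name from the list of things; names that differ only in an ending like _2 or _b are one class to them, and where a whole thing is asked for, a point or a joint stands for the part that bears it (a point fixed in the world has none). Each returns a list of dicts, best first, with "conf" (0 to 1); they miss things now and then, are a little off and sometimes report something else, mostly with a low value. They report only what shows in the picture. A call takes as long as a camera call.
- finder.find_in(name, camera): "centre" ([x, y, z] in m, in the coordinates of the camera as it stood for that picture, good to about 4 mm: the middle of the surface that is visible of it).
- finder.trace(name, camera): "region" (420x560 bool, what is visible of it).
- finder.tip_of(name, camera): "centre" ([x, y, z] in m, in the coordinates of the camera as it stood for that picture, good to about 4 mm: a listed point, or the origin of a listed thing).
The state is a dict: "clock": time; "qpos": joint angles; "joint_velocities": joint speeds; "tau": joint torques, N m; "tcp_pos": TCP position; "tool_rot": TCP orientation; "ft_force": force on the tool from outside, world axes, zero at the start; "torque": the same for the moment, N m; "grip_width": finger opening in m; "gripper_force": force on a finger pad.
Only numpy, scipy, OpenCV 4.12 (cv2) and the standard library are available. Lean on these libraries where they do the work, as an engineer would, in place of code of your own. Each camera call takes 0.05 s, during which the arm holds its last target. There are 200 camera calls.

TASK

First press the red cut-off plunger on the front of the mitad right down to its stop and let it spring back. Then take the orange contact thermometer out of the slotted rack and hold it upright with the end of its sprung tip inside the yellow ring on the black plate, pressed gently so that the tip is pushed about halfway in, never hard against the fragile plate. Finish like that, still gripping the thermometer with its tip on the mark, and leave the bowl, ladle, tongs and pot lid where they are.

Things in the scene. Friction and masses are not known exactly. Their poses are not given: they have to be found in the camera images.
- mitad: Electric mitad (injera griddle), fixed: cream drum, diameter 550 mm, top at 105 mm. On its robot side (-x) is a grey control box (100 x 120 mm, 90 mm high) with the red plunger. Origin on the bench straight under the plunger; the drum's centre lies at x = 320 mm. Its domed lid lies folded back on the far (+x) side, out of the way.
- plate: The mitad's black cooking plate, a flat disc, diameter 500 mm, 15 mm thick, fixed on the drum. Origin on its top face, 20 mm in from the edge nearest the plunger; the top is 120 mm above the bench. Fragile: more than 12 N from the thermometer fails.
- plunger_top (a point): Centre of the top of the red mushroom-shaped cut-off plunger (head diameter 38 mm) on top of the control box; 131 mm above the bench when up. It moves with the plunger.
- plunger (a joint): Travel of the plunger in m: 0 up, 0.014 down at its stop. Moves straight down; spring 2 N at the start to 7 N at the stop; springs back up when let go.
- mark_yellow_c (a point): Centre of the yellow painted ring on the plate (flat, outer diameter 44 mm, inner diameter 34 mm, dot in the middle), on the plate's top, 120 mm above the bench. This is the spot to probe.
- mark_blue_c (a point): Centre of a blue painted ring of the same size on the plate; not wanted here.
- rack: Wooden slatted rack, fixed, 100 x 184 mm, top at 105 mm. Origin on the bench under its centre. Five slats, 24 mm wide, run along its x, with 16 mm slots between, centred at y = -60, -20, 20 and 60 mm.
- probe: Orange contact thermometer, upright in a rack slot, 0.15 kg. Origin: end of its sprung tip when fully out (20 mm above the bench at the start), z up its axis. Stem diameter 10 mm to z = 85 mm; black flange, diameter 44 mm, z = 85 to 92 mm, rests on the slats; orange handle, 36 mm along x, 24 mm along y, z = 92 to 185 mm (grip across y at about z = 145 mm).
- tip_end (a point): Lowest point of the thermometer's sprung copper tip (a ball of diameter 14 mm); moves with the tip.
- tip (a joint): How far the sprung tip is pushed into the thermometer, in m: 0 fully out, 0.016 fully in. Spring about 0.75 N at the start and 250 N/m, so about 2.75 N at 8 mm and 4.75 N fully in.
- bowl: Blue glazed ceramic bowl, rim diameter 150 mm, 60 mm high, origin under its centre. Leave alone.
- ladle: Red plastic ladle lying on the bench, cup diameter 84 mm and 34 mm high, handle along its x to 240 mm, up to 46 mm high; origin under the cup's centre. Leave alone.
- tongs: Stainless steel tongs lying along their x, 240 mm long, 70 mm wide, 22 mm high, origin on the bench under their middle. Leave alone.
- pot_lid: Aluminium pot lid, diameter 160 mm, 46 mm high with a black knob, origin under its centre. Leave alone.

How it is judged:
By the outcome, as a careful person would: the job done as asked, in the order asked, and still so for the second after the job is handed in, while the arm keeps its last pose, push and grip.
It also fails if it takes over 64 s, if anything falls off the work surface, if the arm or the gripper's body presses on something with over 40 N, if the wrist force passes 120 N, or if a joint passes its speed limit or range.

## Working session

There is one attempt and no reset: what is moved stays moved. The work goes in short steps, Python scripts to look and compute and a tool call to move; the robot and the scene stay as the last step left them, time stands still between calls to the robot, and variables do not carry over. Pictures are saved under pics/ and viewed, at most 10 in all, crops included, and the job is handed in when it is done.

Besides the shell and the picture viewer there is one more tool, called after "Request:" by a JSON object that holds its "api" and its "payload". jog_arm: Moves the arm, as the interface text tells. Its arguments: {"type":"object","properties":{"moves":{"type":"array"}},"required":["moves"]}

```bash
mkdir -p pics; cat > h.py <<'E'
import numpy as np, cv2
from rig import ctrl, vision, finder
def world(p,cal): return np.array(cal["R"]).T@(np.array(p)-np.array(cal["t"]))
def look(cam,save=None):
    cal=vision.get_calibration(cam); im,d=vision.grab_frame(cam)
    if save: cv2.imwrite("pics/"+save,im[:,:,::-1])
    return cal,im,d
def pts(cam,cal,names,f):
    for n in names:
        r=getattr(finder,f)(n,cam)
        for q in r[:2]: print(cam,f,n,round(q["conf"],2),world(q["centre"],cal).round(4))
E
python3 - <<'E'
from h import *
s=ctrl.get_state(); print(s, ctrl.grasp_offset)
for c in ("scene","side"):
    cal,im,d=look(c,c+"0.png")
    pts(c,cal,["plunger_top","mark_yellow_c","mark_blue_c","probe","mitad","rack","tip_end"],"tip_of")
    pts(c,cal,["probe","bowl","ladle","tongs","pot_lid"],"find_in")
print(ctrl.get_state()["clock"])
E
```

```text
{'clock': 0.0, 'qpos': array([-3.77816973e-02,  1.16461582e-01,  1.44227767e+00, -4.81284408e-05,
        1.58396225e+00, -3.77949090e-02]), 'joint_velocities': array([ 8.60584860e-05,  1.05802292e-03, -1.07994872e-03, -6.21938267e-04,
       -7.71497574e-04, -9.38034436e-04]), 'tau': array([-2.39607485e-03, -7.21266031e+01, -6.22611737e+01,  7.77577632e-02,
        2.38535833e-02, -2.17692599e-05]), 'tcp_pos': array([ 6.74798946e-01, -3.53770928e-06,  2.17913920e-01]), 'tool_rot': array([[-1.26081696e-05,  9.99999384e-01, -1.10987556e-03],
       [ 1.00000000e+00,  1.26012898e-05, -6.20569119e-06],
       [-6.19170150e-06, -1.10987564e-03, -9.99999384e-01]]), 'ft_force': array([-0.6752912 , -0.22531309,  0.36823537]), 'torque': array([0.01950458, 0.02615796, 0.05668064]), 'gripper_force': 0.0, 'grip_width': 0.09315257937054248} 0.0188
scene tip_of plunger_top 0.51 [ 0.5206 -0.0432  0.1288]
scene tip_of mark_blue_c 0.75 [ 0.4499 -0.3284  0.0184]
scene tip_of mark_blue_c 0.49 [ 0.6801 -0.1099  0.1215]
scene tip_of probe 0.7 [ 0.4485 -0.3281  0.0215]
scene tip_of probe 0.68 [ 0.5201 -0
[... 330 characters left out ...]
 find_in pot_lid 0.79 [0.6674 0.458  0.0146]
scene find_in pot_lid 0.74 [ 0.9163 -0.0398  0.1224]
side tip_of plunger_top 0.56 [ 0.5274 -0.0434  0.1291]
side tip_of plunger_top 0.47 [ 0.5245 -0.0407 -0.001 ]
side tip_of mark_yellow_c 0.5 [0.658  0.0583 0.1203]
side tip_of mitad 0.89 [ 0.5276 -0.0417  0.0014]
side tip_of rack 0.6 [ 0.4515 -0.3495  0.0026]
side find_in probe 0.7 [ 0.4472 -0.3137  0.1583]
side find_in bowl 0.83 [0.5041 0.2825 0.0288]
side find_in ladle 0.67 [ 0.3603 -0.0923  0.0222]
side find_in ladle 0.21 [0.6555 0.4852 0.0118]
side find_in tongs 0.67 [ 0.6577 -0.4534  0.0168]
side find_in pot_lid 0.88 [0.6565 0.49   0.0101]
side find_in pot_lid 0.31 [0.659  0.057  0.1218]
1.3
```

```bash
python3 -c "
import cv2,numpy as np
a=cv2.imread('pics/scene0.png');b=cv2.imread('pics/side0.png')
cv2.imwrite('pics/both.png',cv2.resize(np.vstack([a,b]),(400,600)))"
```

```text
(no output)
```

View pics/scene0.png

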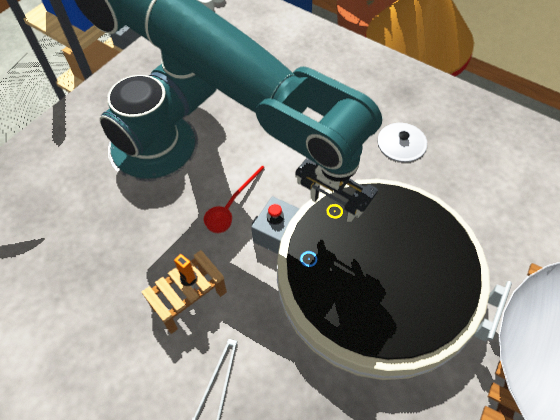

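View pics/side0.png

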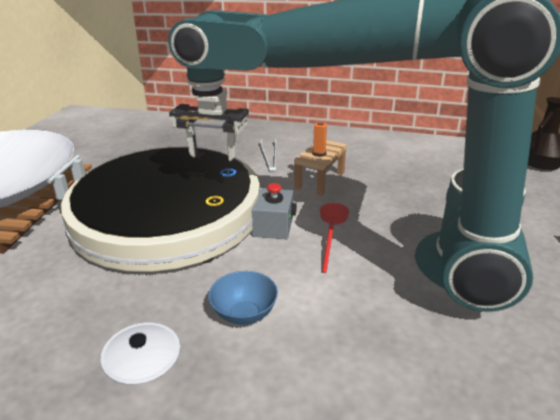

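The scene picture shows the red plunger at (275,211), the yellow ring at (335,211), the blue ring at (308,259) and the probe in the rack at (184,268). The side picture shows the yellow ring at (215,201) and the probe at (320,138).

```bash
cat >> h.py <<'E'
def ray(cam_cal,uv,z):
    c=cam_cal; R=np.array(c["R"]);t=np.array(c["t"])
    n=cv2.undistortPoints(np.array(uv,float).reshape(-1,1,2),np.array(c["intrinsics"]),np.array(c["dist"])).reshape(-1,2)
    D=np.c_[n,np.ones(len(n))]@R; o=-R.T@t
    return o+D*((z-o[2])/D[:,2])[:,None]
def cloud(cal,d,mask):
    v,u=np.nonzero(mask&(d>0)); n=cv2.undistortPoints(np.c_[u,v].astype(float).reshape(-1,1,2),np.array(cal["intrinsics"]),np.array(cal["dist"])).reshape(-1,2)
    P=np.c_[n,np.ones(len(n))]*d[v,u][:,None]
    return (P-np.array(cal["t"]))@np.array(cal["R"])
def hsv(im,lo,hi,box=None):
    m=cv2.inRange(cv2.cvtColor(im,cv2.COLOR_RGB2HSV),lo,hi)>0
    if box:
        k=np.zeros_like(m);k[box[1]:box[3],box[0]:box[2]]=1;m&=k
    return m
E
python3 - <<'E'
from h import *
for c,yb,pb in (("scene",(320,200,350,225),(262,198,290,220)),("side",(200,190,230,212),(262,178,286,200))):
    cal,im,d=look(c)
    m=hsv(im,(22,120,120),(35,255,255),yb); v,u=np.nonzero(m); (cx,cy),_,_=cv2.fitEllipse(cv2.convexHull(np.c_[u,v].astype(np.float32)))
    print(c,"ring",len(u),ray(cal,[[cx,cy]],.12))
    m=hsv(im,(0,150,90),(6,255,255),pb)|hsv(im,(174,150,90),(180,255,255),pb)
    P=cloud(cal,d,m); P=P[P[:,2]>.122]; print("plunger",len(P),P.mean(0),P[:,2].max(),(P.min(0)+P.max(0))/2)
    r=finder.trace("probe",c)
    if r:
        P=cloud(cal,d,r[0]["region"]);P=P[P[:,2]>.115];T=P[P[:,2]>.195]; print("probe",len(P),P.min(0),P.max(0),len(T),T.mean(0), cv2.minAreaRect(T[:,:2].astype(np.float32)) if len(T)>5 else 0)
    r=finder.trace("rack",c)
    if r:
        P=cloud(cal,d,r[0]["region"]);P=P[abs(P[:,2]-.105)<.006]; print("rack",cv2.minAreaRect(P[:,:2].astype(np.float32)))
cal=vision.get_calibration("wrist");R=ctrl.get_state()["tool_rot"];p=ctrl.get_state()["tcp_pos"]
print("cam in tool",R.T@(-np.array(cal["R"]).T@cal["t"]-p), R.T@np.array(cal["R"]).T)
E
```

```text
scene ring 129 [[0.65595418 0.05187854 0.12      ]]
plunger 128 [ 0.52334222 -0.0451576   0.12876443] 0.13709300183307585 [ 0.5224511  -0.04266894  0.12976136]
probe 336 [ 0.43620294 -0.34535374  0.11534321] [ 0.47321809 -0.31659165  0.21156536] 129 [ 0.45584571 -0.32889372  0.20355607] ((0.4540540277957916, -0.3280845880508423), (0.022428270429372787, 0.034831322729587555), 84.5900650024414)
rack ((0.45072805881500244, -0.34798699617385864), (0.18495753407478333, 0.10454902797937393), 74.33646392822266)
side ring 109 [[0.6599679  0.05130275 0.12      ]]
plunger 93 [ 0.52146821 -0.03295551  0.13058926] 0.13579033736594423 [ 0.52157419 -0.03470818  0.12953957]
probe 367 [ 0.43289155 -0.33751733  0.11531524] [ 0.47283289 -0.29609474  0.20942524] 72 [ 0.4530235  -0.31809245  0.20305354] ((0.45363277196884155, -0.3215273320674896), (0.027435490861535072, 0.035379260778427124), 88.6894302368164)
rack ((0.45103543996810913, -0.34352177381515503), (0.19372297823429108, 0.10310995578765869), 75.31317138671875)
cam in tool [ 8.28683105e-02  1.09506108e-04 -1.66997534e-01] [[-9.67218547e-04 -9.54050680e-01 -2.99643730e-01]
 [ 9.99998493e-01 -4.90727611e-04 -1.66543808e-03]
 [ 1.44186888e-03 -2.99644889e-01  9.54049716e-01]]
```

Request:
{"api": "jog_arm", "payload": {"moves": [[0, -0.01, -0.04, 0, 0], [0, -0.02, -0.08, 0, 0], [0, -0.03, -0.12, 0.01, 0], [0, -0.041, -0.153, 0.03, 0], [0, -0.041, -0.153, 0.04, 0], [0, -0.041, -0.153, 0.04, 0], [0, -0.041, -0.153, 0.04, 0]]}}

```text
clock: 2.3
tcp_pos: [0.5227, -0.0409, 0.1792]
tool_rot: [[-0.0, 1.0, 0.0], [1.0, 0.0, 0.0], [0.0, 0.0, -1.0]]
ft_force: [0.6, -0.5, 0.4]
grip_width: 0.0416
gripper_force: 0.0
```

```bash
python3 - <<'E'
from h import *
s=ctrl.get_state();print(s["tcp_pos"],s["grip_width"],s["ft_force"],s["clock"])
cal,im,d=look("wrist","w1.png")
pts("wrist",cal,["plunger_top","mark_yellow_c"],"tip_of")
m=hsv(im,(0,150,60),(6,255,255))|hsv(im,(174,150,60),(180,255,255))
P=cloud(cal,d,m);k=(P[:,2]>.12)&(P[:,2]<.14);P=P[k];print(len(P),P.mean(0),P.min(0),P.max(0))
E
```

```text
[ 0.52274238 -0.04087524  0.17923674] 0.04162013055359246 [ 0.57726582 -0.49646497  0.38374051] 2.3
wrist tip_of plunger_top 0.73 [ 0.5198 -0.0423  0.1332]
wrist tip_of mark_yellow_c 0.68 [0.6562 0.0514 0.1232]
1754 [ 0.52231409 -0.03936284  0.13133629] [ 0.50412869 -0.05993278  0.12349947] [ 0.54067211 -0.02252763  0.13465582]
```

View pics/w1.png

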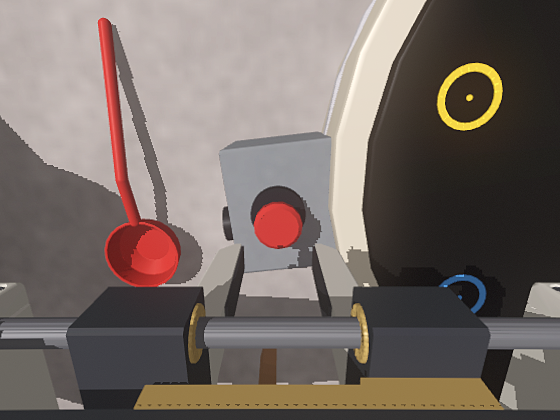

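The wrist picture shows the plunger at (278,225), between the closing fingers, and the yellow ring at (470,97). The arm is centred over the plunger, so I'll finish closing and then press.

Request:
{"api": "jog_arm", "payload": {"moves": [[0, 0, 0, 0, 0], [0, 0, 0, 0, 0], [0, 0, 0, 0, 0], [0, 0, 0, 0, 0], [0, 0, 0, 0.015, 0], [0, 0, 0, 0.03, 0], [0, 0, 0, 0.04, 0], [0, 0, 0, 0.05, 0], [0, 0, 0, 0.055, 0], [0, 0, 0, 0.055, 0]]}}

```text
clock: 3.45
tcp_pos: [0.5218, -0.041, 0.1231]
tool_rot: [[0.0, 1.0, -0.001], [1.0, -0.0, 0.0], [0.0, -0.001, -1.0]]
ft_force: [-3.6, 1.2, 4.8]
grip_width: 0.0002
gripper_force: 2.3
```

Request:
{"api": "jog_arm", "payload": {"moves": [[0, 0, 0, 0.004, 0], [0, 0, 0, 0.007, 0], [0, 0, 0, 0.008, 0], [0, 0, 0, 0.008, 0], [0, 0, 0, 0.008, 0]]}}

```text
clock: 3.95
tcp_pos: [0.5223, -0.0411, 0.1172]
tool_rot: [[-0.0, 1.0, 0.001], [1.0, 0.0, -0.0], [-0.0, 0.001, -1.0]]
ft_force: [-6.3, 0.4, 13.0]
grip_width: 0.0006
gripper_force: 5.9
```

Request:
{"api": "jog_arm", "payload": {"moves": [[0, 0, 0, 0.001, 0], [0, 0, 0, 0.001, 0], [0, 0, 0, 0.001, 0]]}}

```text
clock: 4.25
tcp_pos: [0.5224, -0.0411, 0.1171]
tool_rot: [[0.0, 1.0, 0.002], [1.0, 0.0, -0.0], [-0.0, 0.002, -1.0]]
ft_force: [-11.4, 1.3, 20.6]
grip_width: 0.0002
gripper_force: 10.1
```

Force climbs with no further motion at z = 0.117, so the plunger is on its stop. Next I release it and go to the rack.

Request:
{"api": "jog_arm", "payload": {"moves": [[0, 0, 0, -0.03, 0], [0, 0, 0, -0.08, 0], [0, -0.02, -0.01, -0.13, -0.14], [0.5, -0.06, -0.02, -0.145, -0.28], [1, -0.1, -0.03, -0.145, -0.42], [1, -0.15, -0.04, -0.145, -0.57], [1, -0.19, -0.05, -0.145, -0.71], [1, -0.23, -0.06, -0.145, -0.85], [1, -0.27, -0.068, -0.145, -1.0], [1, -0.285, -0.068, -0.145, -1.15]]}}

```text
clock: 5.25
tcp_pos: [0.4529, -0.3291, 0.2599]
tool_rot: [[-0.905, 0.425, 0.0], [0.425, 0.905, -0.001], [-0.001, -0.001, -1.0]]
ft_force: [0.1, 0.9, 0.9]
grip_width: 0.0513
gripper_force: 0.0
```

Request:
{"api": "jog_arm", "payload": {"moves": [[1, 0, 0, 0, -0.14], [1, 0, 0, 0, -0.154], [1, 0, 0, 0, -0.154], [1, 0, 0, 0, -0.154]]}}

```text
clock: 5.65
tcp_pos: [0.4542, -0.3256, 0.2599]
tool_rot: [[-0.958, 0.287, 0.0], [0.287, 0.958, -0.0], [-0.0, -0.0, -1.0]]
ft_force: [-0.1, 0.6, 0.6]
grip_width: 0.0837
gripper_force: 0.0
```

```bash
python3 - <<'E'
from h import *
s=ctrl.get_state();print(s["tcp_pos"],s["tool_rot"],s["ft_force"],s["clock"])
cal,im,d=look("wrist","w2.png")
r=finder.trace("probe","wrist")
for q in r[:1]:
    P=cloud(cal,d,q["region"]);print(q["conf"],len(P),P.min(0),P.max(0))
    T=P[P[:,2]>.199]; print(len(T),T.mean(0),cv2.minAreaRect(T[:,:2].astype(np.float32)))
r=finder.trace("rack","wrist")
for q in r[:1]:
    P=cloud(cal,d,q["region"]);P=P[abs(P[:,2]-.105)<.006]; print("rack",cv2.minAreaRect(P[:,:2].astype(np.float32)))
pts("wrist",cal,["probe"],"tip_of")
# plunger back up?
cal,im,d=look("scene","s2.png")
pb=(262,198,290,220);m=hsv(im,(0,150,90),(6,255,255),pb)|hsv(im,(174,150,90),(180,255,255),pb)
P=cloud(cal,d,m);P=P[P[:,2]>.11];print("plunger",len(P),np.median(P,0))
E
```

```text
[ 0.45418898 -0.32563336  0.25989402] [[-9.57830075e-01  2.87335011e-01  3.71597162e-04]
 [ 2.87334919e-01  9.57830133e-01 -2.83318142e-04]
 [-4.37334181e-04 -1.64597797e-04 -9.99999891e-01]] [-0.1277653   0.56241803  0.57076793] 5.65
0.66 2290 [ 0.42939746 -0.36181929 -0.00107563] [ 0.55715765 -0.30421556  0.2081991 ]
1286 [ 0.44976661 -0.32569833  0.20552486] ((0.4510977268218994, -0.3262471854686737), (0.02413283661007881, 0.035385727882385254), 84.34212493896484)
rack ((0.44967886805534363, -0.34645378589630127), (0.18406854569911957, 0.10049264878034592), 75.3172378540039)
wrist tip_of probe 0.95 [ 0.451  -0.3269  0.0216]
plunger 130 [ 0.52376058 -0.04531577  0.12825315]
```

View pics/w2.png

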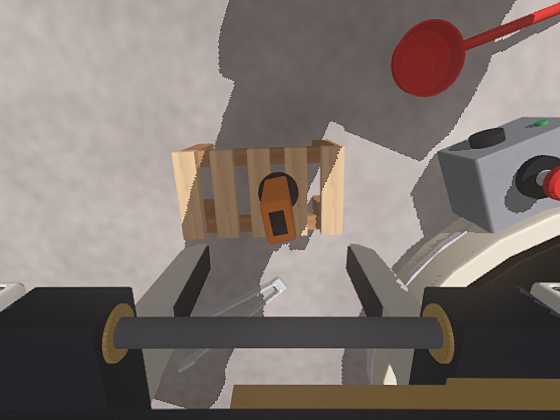

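The wrist picture shows the handle at (278,212), turned about 11° from the gripper's closing line. The plunger is back up in the scene view. I'll correct the yaw, descend and grip.

Request:
{"api": "jog_arm", "payload": {"moves": [[1, 0.003, -0.002, 0, -0.14], [1, 0.003, -0.002, 0, -0.19], [1, 0.003, -0.002, 0.03, -0.19], [1, 0.003, -0.002, 0.06, -0.19], [1, 0.003, -0.002, 0.09, -0.19], [1, 0.003, -0.002, 0.105, -0.19], [1, 0.003, -0.002, 0.114, -0.19], [1, 0.003, -0.002, 0.114, -0.19], [1, 0.003, -0.002, 0.114, -0.19]]}}

```text
clock: 6.8
tcp_pos: [0.451, -0.3274, 0.147]
tool_rot: [[-0.995, 0.099, 0.001], [0.099, 0.995, -0.001], [-0.001, -0.001, -1.0]]
ft_force: [0.6, 0.6, 0.5]
grip_width: 0.0934
gripper_force: 0.0
```

Request:
{"api": "jog_arm", "payload": {"moves": [[0, 0, 0, 0, 0], [0, 0, 0, 0, 0], [0, 0, 0, 0, 0], [0, 0, 0, 0, 0], [0, 0, 0, 0, 0], [0, 0, 0, 0, 0], [0, 0, 0, 0, 0], [0, 0, 0, 0, 0], [0, 0, 0, 0, 0], [0, 0, 0, 0, 0]]}}

```text
clock: 7.8
tcp_pos: [0.4506, -0.327, 0.1457]
tool_rot: [[-0.995, 0.099, 0.0], [0.099, 0.995, 0.0], [-0.0, 0.0, -1.0]]
ft_force: [0.9, 1.6, 0.2]
grip_width: 0.0241
gripper_force: 30.0
```

Request:
{"api": "jog_arm", "payload": {"moves": [[0, 0, 0, -0.01, 0], [0, 0, 0, -0.03, 0], [0, 0, 0, -0.055, 0], [0, 0, 0, -0.08, 0], [0, 0, 0, -0.105, 0], [0, 0, 0, -0.12, 0], [0, 0, 0, -0.13, 0], [0, 0, 0, -0.135, 0], [0, 0, 0, -0.135, 0]]}}

```text
clock: 8.7
tcp_pos: [0.4506, -0.3271, 0.2805]
tool_rot: [[-0.995, 0.099, -0.0], [0.099, 0.995, 0.0], [0.0, 0.0, -1.0]]
ft_force: [-0.0, -0.2, -2.0]
grip_width: 0.0238
gripper_force: 30.0
```

Request:
{"api": "jog_arm", "payload": {"moves": [[0, -0.005, 0.012, 0, 0], [0, -0.013, 0.032, 0, 0], [0, -0.025, 0.06, 0, 0], [0, -0.037, 0.088, 0, 0], [0, -0.049, 0.116, 0, 0], [0, -0.061, 0.144, 0, 0], [0, -0.073, 0.172, 0, 0], [0, -0.083, 0.198, 0, 0], [0, -0.095, 0.226, 0, 0], [0, -0.107, 0.254, 0, 0]]}}

```text
clock: 9.7
tcp_pos: [0.5824, -0.0828, 0.2796]
tool_rot: [[-0.995, 0.098, -0.001], [0.098, 0.995, 0.0], [0.001, 0.0, -1.0]]
ft_force: [0.0, -0.7, -0.9]
grip_width: 0.024
gripper_force: 30.0
```

Request:
{"api": "jog_arm", "payload": {"moves": [[0, -0.012, 0.028, 0, 0], [0, -0.024, 0.056, 0, 0], [0, -0.036, 0.085, 0, 0], [0, -0.047, 0.113, 0, 0], [0, -0.055, 0.132, 0, 0], [0, -0.059, 0.142, 0, 0], [0, -0.059, 0.142, 0, 0], [0, -0.059, 0.142, 0, 0], [0, -0.059, 0.142, 0, 0]]}}

```text
clock: 10.6
tcp_pos: [0.6545, 0.0497, 0.2809]
tool_rot: [[-0.995, 0.1, 0.0], [0.1, 0.995, -0.0], [-0.0, -0.0, -1.0]]
ft_force: [0.5, 0.4, -1.3]
grip_width: 0.0238
gripper_force: 30.0
```

```bash
cat > chk.py <<'E'
from h import *
import sys
tag=sys.argv[1]
s=ctrl.get_state();print(s["tcp_pos"],s["ft_force"],s["grip_width"],s["clock"])
for c in ("wrist","side","scene"):
    cal,im,d=look(c,f"{tag}{c}.png")
    pts(c,cal,["tip_end","mark_yellow_c","probe"],"tip_of")
    ct=np.linalg.inv(np.eye(3)); uv=cv2.projectPoints(np.array([[.657,.0515,.12]]),cv2.Rodrigues(np.array(cal["R"]))[0],np.array(cal["t"]),np.array(cal["intrinsics"]),np.array(cal["dist"]))[0].ravel(); print(c,"ring px",uv)
    r=finder.trace("probe",c)
    if r:
        P=cloud(cal,d,r[0]["region"]);P=P[P[:,2]>.1]
        m=P[:,2]; print([ (round(z,2),P[abs(m-z)<.005].mean(0).round(4)) for z in np.arange(.14,.36,.02) if (abs(m-z)<.005).sum()>5])
E
python3 chk.py a; python3 -c "
import cv2,numpy as np
a=cv2.imread('pics/aside.png')[80:270,120:320];b=cv2.imread('pics/ascene.png')[120:310,260:460]
cv2.imwrite('pics/a2.png',cv2.resize(np.hstack([a,b]),(800,380),interpolation=2))"
```

```text
[0.65448791 0.04967729 0.28085926] [ 0.46486333  0.37617852 -1.29211268] 0.023846361521641473 10.6
wrist tip_of tip_end 0.53 [0.6595 0.0473 0.1557]
wrist tip_of mark_yellow_c 0.75 [0.6571 0.051  0.1239]
wrist tip_of probe 0.61 [0.6543 0.0488 0.1558]
wrist ring px [280.66572962 193.85263236]
[(np.float64(0.16), array([0.6506, 0.0481, 0.1644])), (np.float64(0.18), array([0.6519, 0.0485, 0.178 ])), (np.float64(0.24), array([0.6368, 0.0497, 0.2429])), (np.float64(0.26), array([0.6377, 0.0498, 0.2601])), (np.float64(0.28), array([0.6381, 0.0498, 0.2802])), (np.float64(0.3), array([0.638 , 0.0501, 0.3001])), (np.float64(0.32), array([0.638 , 0.0501, 0.3202])), (np.float64(0.34), array([0.6473, 0.0492, 0.3403]))]
side tip_of tip_end 0.54 [0.6574 0.0509 0.159 ]
side tip_of mark_yellow_c 0.61 [ 0.4499 -0.3469  0.0019]
side tip_of mark_yellow_c 0.59 [0.6598 0.0536 0.1211]
side tip_of probe 0.66 [0.6566 0.0502 0.1544]
side tip_of probe 0.47 [0.6595 0.0569 0.1167]
side ring px [215.22045817 200.47033326]
[(np.float64(0.16), array([0.655 , 0.0558, 0.1626])), (np.float64(0.18), array([0.6571, 0.05
[... 354 characters left out ...]
y([0.6427, 0.0554, 0.32  ])), (np.float64(0.34), array([0.6462, 0.0541, 0.3394]))]
scene tip_of tip_end 0.47 [0.6533 0.0488 0.1522]
scene tip_of mark_yellow_c 0.71 [0.6538 0.0477 0.1513]
scene tip_of mark_yellow_c 0.64 [0.6555 0.0465 0.1223]
scene tip_of probe 0.77 [0.6543 0.0481 0.1536]
scene ring px [334.51091051 211.05787372]
[(np.float64(0.16), array([0.6562, 0.0448, 0.1626])), (np.float64(0.2), array([0.6571, 0.0444, 0.2012])), (np.float64(0.24), array([0.664 , 0.0355, 0.2423])), (np.float64(0.26), array([0.6647, 0.0382, 0.2599])), (np.float64(0.28), array([0.6697, 0.0403, 0.2802])), (np.float64(0.3), array([0.6683, 0.0398, 0.2989])), (np.float64(0.32), array([0.6714, 0.0405, 0.3198]))]
```

View pics/awrist.png

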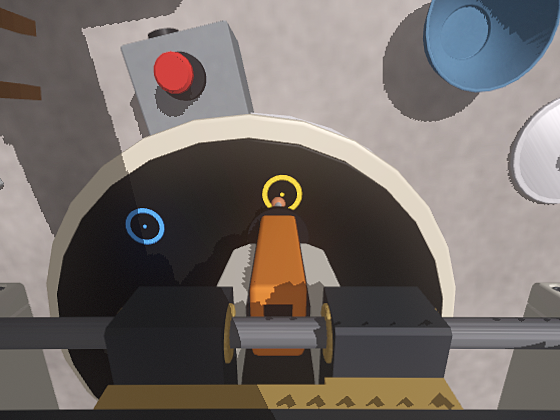

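View pics/a2.png

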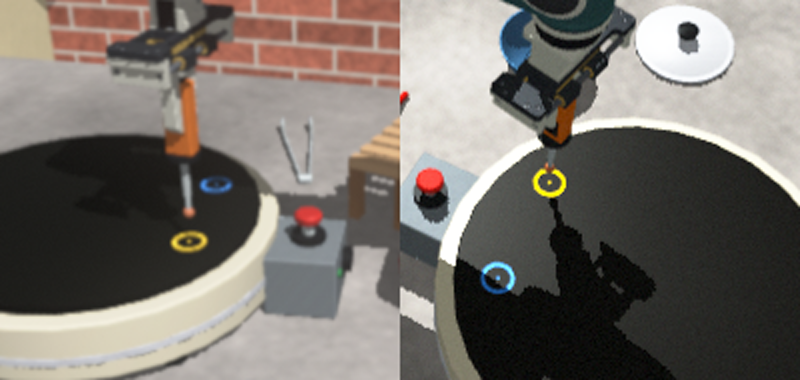

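The wrist and side/scene crops show the probe upright with its tip just above the yellow ring: wrist tip (279,203), ring (282,194). The offset is about 2 mm. I'll correct that and go down.

Request:
{"api": "jog_arm", "payload": {"moves": [[0, -0.001, 0.002, 0.005, 0], [0, -0.001, 0.002, 0.015, 0], [0, -0.001, 0.002, 0.023, 0], [0, -0.001, 0.002, 0.028, 0], [0, -0.001, 0.002, 0.03, 0], [0, -0.001, 0.002, 0.03, 0], [0, -0.001, 0.002, 0.03, 0], [0, -0.001, 0.002, 0.03, 0]]}}

```text
clock: 12.15
tcp_pos: [0.6561, 0.0525, 0.2511]
tool_rot: [[-0.995, 0.099, 0.001], [0.099, 0.995, -0.0], [-0.001, 0.0, -1.0]]
ft_force: [-0.2, 0.4, -0.7]
grip_width: 0.0236
gripper_force: 30.0
```

```bash
python3 chk.py b | grep -v float; python3 -c "
import cv2,numpy as np
a=cv2.imread('pics/bside.png')[165:235,170:260];b=cv2.imread('pics/bscene.png')[175:245,290:380];c=cv2.imread('pics/bwrist.png')[150:220,235:325]
cv2.imwrite('pics/b2.png',cv2.resize(np.hstack([a,b,c]),(800,208),interpolation=2))"
```

```text
[0.65608952 0.05250157 0.25108445] [-0.22936144  0.38680828 -0.72333817] 0.02360633957347327 12.15
wrist tip_of tip_end 0.54 [0.6606 0.0488 0.123 ]
wrist tip_of mark_yellow_c 0.95 [0.6561 0.0533 0.1248]
wrist tip_of probe 0.95 [0.6543 0.0518 0.1254]
wrist tip_of probe 0.29 [4.965e-01 3.079e-01 4.000e-04]
wrist ring px [277.99864215 199.89399108]
side tip_of tip_end 0.54 [0.6574 0.0509 0.1293]
side tip_of mark_yellow_c 0.37 [0.6602 0.0559 0.1198]
side ring px [215.22045817 200.47033326]
scene tip_of tip_end 0.43 [0.6553 0.0512 0.1253]
scene tip_of mark_yellow_c 0.39 [0.6583 0.0496 0.1193]
scene ring px [334.51091051 211.05787372]
```

View pics/b2.png

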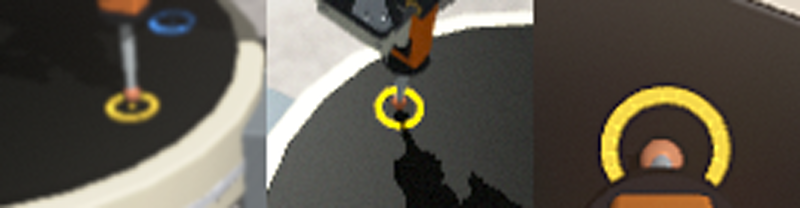

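The three crops show the tip ball inside the yellow ring, near its centre. Next comes a slow press of about 8 mm past contact (TCP z ≈ 0.2377).

Request:
{"api": "jog_arm", "payload": {"moves": [[0, 0, 0, 0.002, 0], [0, 0, 0, 0.004, 0], [0, 0, 0, 0.006, 0], [0, 0, 0, 0.008, 0], [0, 0, 0, 0.009, 0], [0, 0, 0, 0.009, 0], [0, 0, 0, 0.009, 0]]}}

```text
clock: 13.6
tcp_pos: [0.656, 0.0525, 0.2418]
tool_rot: [[-0.995, 0.099, 0.0], [0.099, 0.995, 0.0], [-0.0, 0.0, -1.0]]
ft_force: [-0.9, -0.9, -0.3]
grip_width: 0.0238
gripper_force: 30.0
```

Request:
{"api": "jog_arm", "payload": {"moves": [[0, 0, 0, 0.002, 0], [0, 0, 0, 0.004, 0], [0, 0, 0, 0.005, 0], [0, 0, 0, 0.005, 0], [0, 0, 0, 0.005, 0], [0, 0, 0, 0.005, 0]]}}

```text
clock: 14.2
tcp_pos: [0.656, 0.0525, 0.2367]
tool_rot: [[-0.995, 0.099, 0.0], [0.099, 0.995, 0.0], [-0.0, 0.0, -1.0]]
ft_force: [-1.2, -0.2, 1.4]
grip_width: 0.0241
gripper_force: 30.0
```

```bash
python3 chk.py c | grep -v float; python3 -c "
import cv2,numpy as np
a=cv2.imread('pics/cside.png')[155:225,170:260];b=cv2.imread('pics/cscene.png')[175:245,290:380];c=cv2.imread('pics/cwrist.png')[150:220,235:325]
cv2.imwrite('pics/c2.png',cv2.resize(np.hstack([a,b,c]),(800,208),interpolation=2))"
```

```text
[0.6559888  0.05253759 0.23673429] [-1.15630087 -0.24568961  1.4407956 ] 0.02412056007292612 14.2
wrist tip_of tip_end 0.42 [0.6592 0.0485 0.1176]
wrist tip_of mark_yellow_c 0.58 [0.6538 0.0512 0.1239]
wrist tip_of probe 0.81 [0.6543 0.0481 0.1161]
wrist ring px [278.01288614 203.99369908]
[]
side tip_of tip_end 0.52 [0.6584 0.0529 0.126 ]
side tip_of mark_yellow_c 0.63 [0.6593 0.0575 0.1228]
side tip_of probe 0.76 [0.6544 0.0512 0.1105]
side ring px [215.22045817 200.47033326]
scene tip_of tip_end 0.17 [ 0.5216 -0.0407  0.1302]
scene tip_of mark_yellow_c 0.64 [0.6557 0.0502 0.1215]
scene tip_of probe 0.74 [0.6582 0.047  0.1146]
scene ring px [334.51091051 211.05787372]
[]
```

View pics/c2.png

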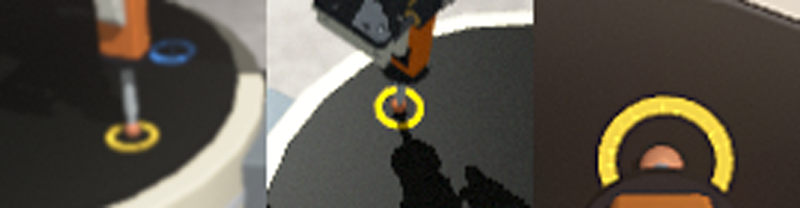

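Request:
{"api": "jog_arm", "payload": {"moves": [[0, 0, 0, -0.0007, 0], [0, 0, 0, -0.0007, 0], [0, 0, 0, -0.0007, 0], [0, 0, 0, -0.0007, 0]]}}

```text
clock: 15.35
tcp_pos: [0.656, 0.0525, 0.2373]
tool_rot: [[-0.995, 0.099, 0.0], [0.099, 0.995, 0.0], [-0.0, 0.0, -1.0]]
ft_force: [0.3, 0.5, 1.8]
grip_width: 0.024
gripper_force: 30.0
```

```bash
python3 - <<'E'
from h import *
F=[];Z=[]
for i in range(12):
    vision.grab_frame("wrist"); s=ctrl.get_state(); F.append(s["ft_force"]);Z.append(s["tcp_pos"][2])
print(np.mean(F,0),np.std(F,0),np.mean(Z),s["clock"])
E
```

```text
[-0.22795945 -0.10182162  1.3506034 ] [0.51837527 0.41028841 0.74206055] 0.2373380522562607 15.95
```

```bash
python3 -c "
from rig import ctrl
print(ctrl.job_done())"
```

```text
the job is handed in; nothing more can be done
None
```

The job is handed in at about 16 s: I pressed the plunger to its stop and it sprang back, and the thermometer is held upright with its tip inside the yellow ring, pushed in about 8 mm at roughly 2.8 N.

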